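Hook the tray out from under the rack and fetch the press block

ROBOT

A 6-joint arm with a two-finger parallel gripper is mounted at the origin on a cart in front of the work surface, level with it; the furniture and walls round the work are solid. World frame = base frame: x ahead of the robot, y to its left, z up, the work surface at z = 0. Lengths are in m, angles in rad, forces in N, time in s.
With the tool pointing down it reaches from about 0.275 to 0.75 m from the base axis. Payload 10.2 kg.
Tool frame: the origin (TCP) lies at the very end of the fingers, on their centre line; the grasp point (between the pads) lies 19 mm behind it; z points along the fingers, y is the direction in which the jaws open and shut (so a half turn about z gives the same grasp; the last joint's range is limited). The gripper opens to 85 mm and grips with 20 to 120 N. Pads are 22 mm wide; open, the fingers measure 114 mm over their backs; the gripper's body (76 mm by 85 mm) begins 54 mm behind the grasp point. The pads swing forward as they close: fully open they stand 13 mm farther back than shut.
Start: joints at [1.091, 0.313, 1.498, -0, 1.331, -0.223], TCP at [0.133, 0.508, 0.201] pointing down, gripper open.
Joint ranges: [-2.94, 2.94], [-0.97, 2.17], [0.19, 2.56], [-1.23, 4.37], [0.02, 3.11], [-2.88, 2.88]. Speed limits (rad/s): [2.39, 2.39, 3.01, 3.14, 3.14, 3.14].

INTERFACE

Orientations are given as a unit quaternion [x, y, z, w].
In Python, from rig import arm, claw, imaging, ticket, nets gives the robot as it stands. Calls block until the motion is done:
- arm.move_to(position, orientation): joint-space move of the TCP to a pose.
- arm.move_straight(position, rotation=None, speed=0.15): straight line of the TCP; rotation=None keeps the orientation; speed is the mean speed in m/s.
- arm.move_j(angles): joint-space move.
- claw.set_gripper(opening): opening from 0.0 (shut) to 1.0 (fully open); the grip force is fixed at half the most; returns when the fingers have stopped.
- arm.sleep(seconds).
- arm.solve_ik(position, orientation): joint angles nearest the present ones, or None.
- arm.observe(): the state.
- imaging.snapshot(name): name is "side" or "top"; returns (picture, depth): 400x640x3 uint8, blue, green, red; 400x640 float32, m along the optical axis (not along the pixel's ray), 0 where there is no reading.
- imaging.get_calibration(name): a dict with "camera_matrix" (3x3 intrinsics, pixels), "k1" (the pictures are not rectified: a ray, as slopes to the right and down, at radius r is drawn at 1 + k1 r^2 times it, then the intrinsics apply), "xyz" and "attitude" of the camera in the world. Camera axes: x right, y up, looking along -z (the intrinsics and any distortion apply to the point x, -y, -z); pixel columns grow to the right and rows downward; lengths in m; the calibration is good to about 2 mm. A picture is of the moment at which its call begins. get_calibration takes no time and is no camera call.
A pose or a line that the arm cannot do raises arm.Unreachable and nothing moves.
- ticket.sign_off(): hands the job in, once; it reports no verdict.
Trained networks look in the newest picture that a camera, given by its name, has taken for a name from the list of things; names that differ only in an ending like _2 or _b are one class to them, and where a whole thing is asked for, a point or a joint stands for the part that bears it (a point fixed in the world has none). Each returns a list of dicts, best first, with "p" (0 to 1); they miss things now and then, are a little off and sometimes report something else, mostly with a low value. They report only what shows in the picture. A call takes as long as a camera call.
- nets.masks_of(camera, target): "mask" (400x640 bool, what is visible of it) and "point" ([column, row] in pixels, amid what is visible of it).
- nets.pinpoint(camera, target): "point" ([column, row] in pixels: a listed point, or the origin of a listed thing).
The state is a dict: "time_s": time; "q": joint angles; "qvel": joint speeds; "joint_torque": joint torques, N m; "ee_pos": TCP position; "eef_rot": TCP orientation; "wrist_force": force on the tool from outside, world axes, zero at the start; "ft_torque": the same for the moment, N m; "grip_width": opening from 0.0 (shut) to 1.0 (fully open).
Only numpy, scipy, OpenCV 4.12 (cv2) and the standard library are available. Lean on these libraries where they do the work, as an engineer would, in place of code of your own. Each camera call takes 0.05 s, during which the arm holds its last target. There are 200 camera calls.

TASK

With the pull hook, not with the gripper, reach in under the rack, hook the tray's front wall from inside and drag the tray out, with the press block still lying across it, until the tray stands entirely in front of the rack. Stand the hook back upright on the ironing board and let go of it; then lift the press block off the tray and lay it flat and gently along the middle of the cork plate, leaving the tray standing on the board. Do not knock over or push about the cans, jar, bottle, thread box and tape roll.

Things in the scene. Friction and masses are not known exactly. Their poses are not given: they have to be found in the camera images.
- rack: Fixed two-tier rack on the ironing board. Origin at board level below the middle of the UPPER shelf's front edge; +x points into the rack: x < 0 is clear in front. Upper shelf x 0..250 mm, z 252..264. Lower shelf x 35..250, z 145..157, with 8 mm rods beneath at x 55 and 235 (lowest z 135). Shelves 246 mm wide (y). Legs 12 mm thick (feet 20) at x 55 and 235, y +-115.
- tray: Loose open white tray (0.1 to 0.2 kg) on the board under the rack, the block across its top. 112 mm (x) by 170 (y) by 52 high; origin: centre of its underside. Its +y end faces out of the rack. End walls with rim span |y| 73 to 85 mm, side walls |x| 44 to 56; floor 3 mm thick.
- block_mid (a point): Centre, half-way up, of the loose beech press block: 52 mm (x) by 160 (y, its length) by 34 (z), about 0.22 kg. At first it lies flat across the tray's rims, its middle 13 to 23 mm from the tray's centre towards the tray's +y end: at least 23 mm stays open between that end wall and the block.
- block: The same press block; origin at the centre of its underside (17 mm below point block_mid), same axes.
- hook_grip (a point): Centre of the pull hook's wooden handle (80 mm x, 26 y, 60 z), 30 mm above its underside; +x to the hook, z up. An 8 mm rod runs from the handle's front, level, its axis 20 mm above this point, to 120 mm ahead of it, then bends down to a cross-bar 40 mm wide (y), 10 thick, its underside level with the handle's. Loose, 0.16 kg, stands by itself on handle and bar.
- hook: The same pull hook; origin in the handle's underside, 30 mm below point hook_grip, same axes.
- hook_bar (a point): Middle of the hook's cross-bar, 5 mm above its underside and 120 mm ahead of the handle's centre; axes of the hook.
- pad: Fixed cork rest plate on the board, 100 mm (x) by 190 mm (y), 8 mm thick; origin at the centre of its underside. A fixed steam iron, 136 mm tall, stands to the right of it (y below -0.26 m, x 0.40 to 0.54 m).
- can_white: Bystander: White aerosol can, 52 mm across, 187 tall; loose, origin at the centre of its underside, z up.
- can_black: Bystander: Black aerosol can, 47 mm across, 180 tall; loose, origin at the centre of its underside, z up.
- jar: Bystander: White round jar, 70 mm across, 57 tall; loose, origin at the centre of its underside, z up.
- bottle: Bystander: Trigger spray bottle, 61x127x242 mm; loose, origin at the centre of its underside, z up.
- box: Bystander: Small cardboard thread box, 45x70x33 mm; loose, origin at the centre of its underside, z up.
- tape: Bystander: Roll of masking tape lying flat, 100 mm across, 25 tall; loose, origin at the centre of its underside, z up.

How it is judged:
On the way, in this order (a step that is already met when the one before it is completed fails the run):
1. the hook's cross-bar is inside the tray, below its rim, while the tray is under the rack (y of hook_bar in the frame of tray between 0.02 and 0.074 m and x of hook_bar in the frame of tray between -0.044 and 0.044 m and z of hook_bar in the frame of tray below 0.042 m and x of tray in the frame of rack above 0.1 m), for 0.1 s.
2. the tray stands upright, entirely in front of the rack, the block still across it (x of tray in the frame of rack below -0.08 m and angle between tray's own z axis and vertical below 0.06 rad and height (world z) of tray between -0.004 and 0.006 m and x of block_mid in the frame of tray between -0.03 and 0.03 m and y of block_mid in the frame of tray between -0.06 and 0.06 m and z of block_mid in the frame of tray between 0.064 and 0.074 m), for 0.2 s.
3. the hook stands upright on the board, let go, the block still across the tray (angle between hook's own z axis and vertical below 0.08 rad and height (world z) of hook between -0.004 and 0.006 m and x of block_mid in the frame of tray between -0.03 and 0.03 m and y of block_mid in the frame of tray between -0.06 and 0.06 m and z of block_mid in the frame of tray between 0.064 and 0.074 m and contact force between the fingers and hook below 0.05 N), for 0.2 s.
At the end, for the whole second after the job is handed in: Block flat on the cork plate, centre within 25 mm of the plate's along each plate axis, lengths aligned within 0.2 rad; tray upright on the board, its centre 80 mm or more in front of the rack's foremost edge; hook upright on the board; all at rest (x of block_mid in the frame of pad between -0.025 and 0.025 m and y of block_mid in the frame of pad between -0.025 and 0.025 m and angle between the y axis of block and the y axis of pad, either way round below 0.2 rad and angle between each of block, tray's own z axis and vertical below 0.06 rad and height (world z) of block_mid between 0.022 and 0.029 m and x of tray in the frame of rack below -0.08 m and height (world z) of tray between -0.004 and 0.006 m and angle between hook's own z axis and vertical below 0.08 rad and height (world z) of hook between -0.004 and 0.006 m and linear speed of each of block, hook, tray below 0.02 m/s); the robot touches nothing.
It fails at once if the gripper or arm touches the tray while it is still under the rack (contact force between any of the fingers, the arm and tray above 2 N and x of tray in the frame of rack above -0.06 m).
It fails at once if the gripper moves the block while the tray is still under the rack (contact force between the fingers and block above 2 N and x of tray in the frame of rack above -0.06 m).
It fails at once if the block is let go more than 20 mm above the cork plate (contact force between the fingers and block below 0.02 N and height (world z) of block_mid above 0.045 m and horizontal distance between block_mid and pad below 0.1 m).
It fails at once if a bystander is pushed more than 30 mm or tipped (distance of any of can_white, can_black, jar, bottle, box, tape from where it was at the start of the episode above 0.03 m or angle between any of can_white, can_black, jar, bottle, box, tape's own z axis and vertical above 0.5 rad).
It also fails if it takes over 72 s, if anything falls off the work surface, if the arm or the gripper's body presses on something with over 40 N, if the wrist force passes 120 N, or if a joint passes its speed limit or range.

## Working session

There is one attempt and no reset: what is moved stays moved. The work goes in short steps, each a Python script; the robot and the scene stay as the last script left them, time stands still between calls to the robot, and variables do not carry over. Pictures are saved under pics/ and viewed, about 8 in all and at most 12, crops included, and the job is handed in when it is done.

```bash
ls; mkdir -p pics; cat > h.py <<'E'
import numpy as np, cv2
from scipy.spatial.transform import Rotation as R
from rig import arm, claw, imaging, ticket, nets
def cam(n):
    c=imaging.get_calibration(n); K=np.array(c["camera_matrix"]); a=np.array(c["attitude"])
    Rm=R.from_quat(a).as_matrix() if a.size==4 else a.reshape(3,3)
    return K,c["k1"],np.array(c["xyz"]),Rm
def ray(n,uv):
    K,k1,t,Rm=cam(n); uv=np.atleast_2d(uv).astype(float)
    d=np.c_[(uv[:,0]-K[0,2])/K[0,0],(uv[:,1]-K[1,2])/K[1,1]]
    s=d.copy()
    for _ in range(15): s=d/(1+k1*(s**2).sum(1,keepdims=True))
    return t,np.c_[s[:,0],-s[:,1],-np.ones(len(s))]@Rm.T
def at_z(n,uv,z):
    t,d=ray(n,uv); return t+d*((z-t[2])/d[:,2])[:,None]
def by_depth(n,uv,dep):
    t,d=ray(n,uv); return t+d*np.asarray(dep).reshape(-1,1)
def cloud(n,mask,dep):
    v,u=np.nonzero(mask&(dep>0)); return by_depth(n,np.c_[u,v],dep[v,u])
def proj(n,P):
    K,k1,t,Rm=cam(n); p=(np.atleast_2d(P)-t)@Rm; s=np.c_[p[:,0],-p[:,1]]/-p[:,2:3]
    s=s*(1+k1*(s**2).sum(1,keepdims=True)); return s*[K[0,0],K[1,1]]+[K[0,2],K[1,2]]
def down(yaw): # tool z down, tool y axis (jaw) at world angle yaw
    y=np.array([np.cos(yaw),np.sin(yaw),0]); z=np.array([0,0,-1.]); x=np.cross(y,z)
    return R.from_matrix(np.c_[x,y,z]).as_quat()
E
cat > m.py <<'E'
from h import *
np.set_printoptions(precision=3,suppress=True)
for n in ("top","side"):
    im,d=imaging.snapshot(n); cv2.imwrite(f"pics/{n}0.png",im); np.save(f"pics/{n}0.npy",d)
    print(n,*cam(n)[2:])
    for o in ["rack","tray","block_mid","block","hook_grip","hook","hook_bar","pad","can_white","can_black","jar","bottle","box","tape"]:
        r=nets.pinpoint(n,o)[:2]; m=nets.masks_of(n,o)[:1]
        for x in m:
            np.save(f"pics/{n}_{o}.npy",x["mask"]); P=cloud(n,x["mask"],d)
            if len(P): print(o,"mask p",round(x["p"],2),len(P),"lo",np.percentile(P,3,0),"hi",np.percentile(P,97,0))
        for x in r:
            u=np.array(x["point"]); print("   ",o,"pt",round(x["p"],2),u,at_z(n,u,{"block_mid":.069,"block":.052,"hook_grip":.03,"hook_bar":.005}.get(o,0)))
E
python3 m.py
```

```text
pics
top [-0.348 -0.343  1.274] [[ 0.432  0.706 -0.561]
 [-0.902  0.349 -0.255]
 [ 0.016  0.616  0.787]]
rack mask p 0.79 6062 lo [0.391 0.291 0.066] hi [0.625 0.526 0.268]
    rack pt 0.42 [318.9 183.1] [[0.656 0.102 0.   ]]
tray mask p 0.47 115 lo [ 0.454  0.395 -0.001] hi [0.547 0.549 0.046]
    tray pt 0.59 [211. 172.] [[0.526 0.487 0.   ]]
    block_mid pt 0.75 [339.9 189.9] [[ 0.606 -0.     0.069]]
    block pt 0.4 [211.6 167.2] [[0.511 0.464 0.052]]
hook_grip mask p 0.65 477 lo [ 0.433 -0.073  0.004] hi [0.462 0.088 0.063]
    hook_grip pt 0.75 [332.3 233.8] [[ 0.453 -0.043  0.03 ]]
hook mask p 0.89 448 lo [ 0.434 -0.073  0.002] hi [0.461 0.085 0.064]
    hook pt 0.56 [326.7 240.4] [[ 0.439 -0.03   0.   ]]
hook_bar mask p 0.58 525 lo [ 0.434 -0.073 -0.002] hi [0.488 0.088 0.063]
    hook_bar pt 0.76 [292.  229.7] [[0.424 0.093 0.005]]
pad mask p 0.86 1345 lo [ 0.565 -0.302  0.001] hi [ 0.668 -0.122  0.013]
    pad pt 0.93 [396.7 223.3] [[ 0.61  -0.217  0.   ]]
can_white mask p 0.71 583 lo [ 0.638  0.155 -0.001] hi [0.684 0.2   0.189]
    can_white pt 0.82 [303.9 172.1] [[0.681
[... 2000 characters left out ...]
 ]]
can_white mask p 0.97 457 lo [0.636 0.149 0.007] hi [0.672 0.183 0.186]
    can_white pt 0.62 [337.5 185.2] [[0.647 0.16  0.   ]]
can_black mask p 0.71 547 lo [0.632 0.072 0.   ] hi [0.676 0.116 0.179]
    can_black pt 0.81 [347.1 194.6] [[0.646 0.085 0.   ]]
jar mask p 0.54 376 lo [ 0.628 -0.026  0.003] hi [0.689 0.036 0.058]
    jar pt 0.75 [365.3 201.5] [[0.682 0.012 0.   ]]
bottle mask p 0.72 1269 lo [ 0.593 -0.494 -0.002] hi [ 0.725 -0.385  0.241]
    bottle pt 0.57 [429.6 282.2] [[ 0.622 -0.439  0.   ]]
box mask p 0.82 338 lo [ 0.441 -0.248  0.003] hi [ 0.484 -0.181  0.034]
    box pt 0.58 [345.3 252.8] [[ 0.471 -0.204  0.   ]]
    tape pt 0.9 [317.6 268.3] [[ 0.359 -0.227  0.   ]]
```

```bash
python3 -c "
import cv2
a=cv2.imread('pics/top0.png')[110:310,130:490];b=cv2.imread('pics/side0.png')[80:300,200:480]
cv2.imwrite('pics/a.png',cv2.resize(a,None,fx=2.2,fy=2.2,interpolation=2));cv2.imwrite('pics/b.png',cv2.resize(b,None,fx=2.7,fy=2.7,interpolation=2))"
```

```text
(no output)
```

View pics/a.png

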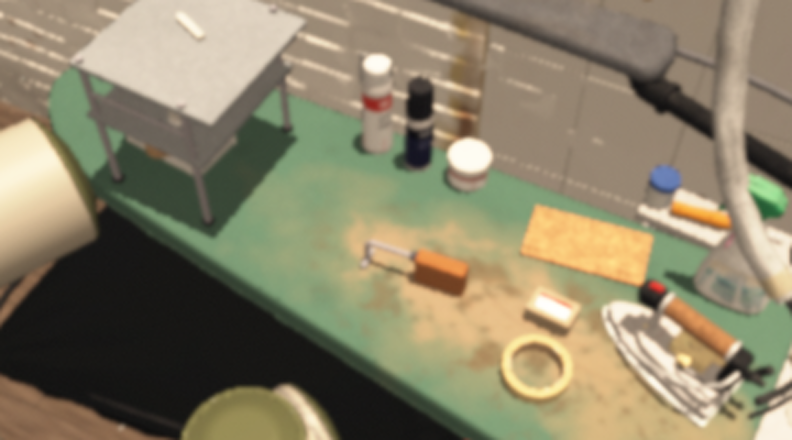

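View pics/b.png

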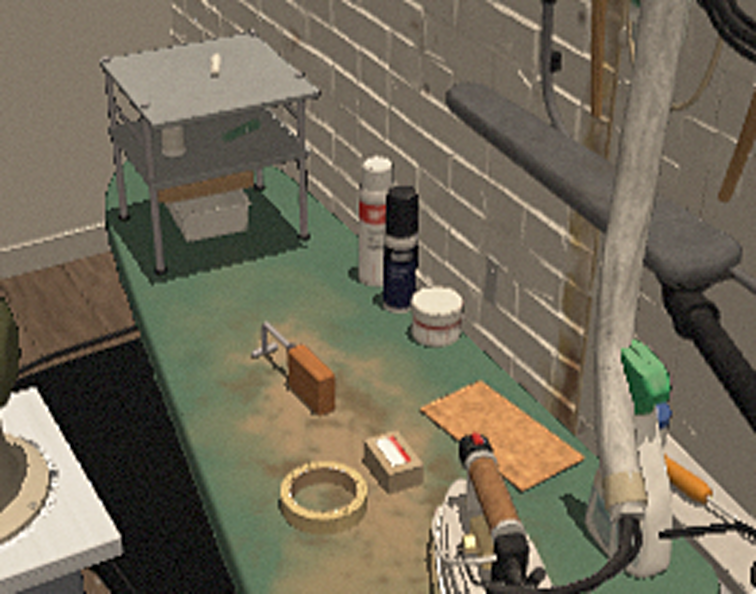

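Top and side views agree: the rack opens toward −y with the tray's front wall showing (side crop ~210,215). The hook points into it (bar ~265,350) and the pad is at ~505,435. Next come the precise fits.

```bash
cat > m2.py <<'E'
from h import *
np.set_printoptions(precision=4,suppress=True)
D={n:np.load(f"pics/{n}0.npy") for n in("top","side")}
def rect(P):
    c,s,a=cv2.minAreaRect((P[:,:2]*1000).astype(np.float32)); return np.round(np.array(c),1),np.round(s,1),round(a,1)
def near(P,r=.006): # denoise: keep dense
    from scipy.spatial import cKDTree
    k=cKDTree(P).query(P,k=5)[0][:,-1]; return P[k<r]
for n in D:
    C=cloud(n,np.ones((400,640),bool),D[n])
    T=C[(abs(C[:,2]-.264)<.006)&(C[:,0]>.3)&(C[:,0]<.7)&(C[:,1]>.2)&(C[:,1]<.6)]; print(n,"shelf",len(T),rect(near(T,.008)))
    for o,z0,z1 in(("pad",.003,.014),("hook",.05,.07)):
        P=cloud(n,np.load(f"pics/{n}_{o}.npy"),D[n]); print(n,o,rect(near(P[(P[:,2]>z0)&(P[:,2]<z1)])))
    P=C[(C[:,0]>.42)&(C[:,0]<.51)&(C[:,1]>-.15)&(C[:,1]<.14)&(C[:,2]>.008)]
    H=P[P[:,2]>.055]; print("handle top",rect(near(H)),"rod",np.array([np.median(P[abs(P[:,1]-y)<.006],0) for y in(.03,.045,.06,.075)]))
    P=C[(C[:,0]>.54)&(C[:,0]<.80)&(C[:,1]>-.42)&(C[:,1]<-.05)&(C[:,2]>.06)]; print("obst near pad",len(P),P.min(0) if len(P) else'',np.percentile(P[:,2],[1,50]) if len(P) else'')
    h,x,y=np.histogram2d(P[:,0],P[:,1],bins=[[.54,.6,.66,.72,.8],[-.42,-.34,-.26,-.18,-.1,-.05]]); print(h)
n="side"
for o in("tray","block"):
    P=near(cloud(n,np.load(f"pics/side_{o}.npy"),D[n]),.012); print(o)
    for z in np.arange(.0,.09,.008):
        Q=P[abs(P[:,2]-z)<.004]
        if len(Q)>6: print(round(z,3),len(Q),"x",np.percentile(Q[:,0],[2,98]),"y med",np.median(Q[:,1]),"slope",np.polyfit(Q[:,0],Q[:,1],1))
E
python3 m2.py; python3 -c "
import cv2
b=cv2.imread('pics/side0.png')[125:185,230:320]
cv2.imwrite('pics/c.png',cv2.resize(b,None,fx=8,fy=8,interpolation=2))"
```

```text
top shelf 4065 (array([513. , 407.9]), array([251.7, 248.3]), 87.3)
top pad (array([ 615.7, -211.8]), array([ 99.5, 186.9]), 6.8)
top hook (array([446.1, -30. ]), array([22. , 87.5]), 6.2)
handle top (array([446.5, -33.3]), array([21.8, 81. ]), 6.2) rod [[0.4445 0.0313 0.052 ]
 [0.4425 0.0446 0.052 ]
 [0.4426 0.0598 0.0514]
 [0.4383 0.0788 0.0492]]
obst near pad 4377 [ 0.5845 -0.42    0.0602] [0.0771 0.5351]
[[ 100.    0.    0.    0.    0.]
 [ 896.  194.    0.    0.    0.]
 [  85. 2415.    3.    0.    0.]
 [ 406.  234.   44.    0.    0.]]
side shelf 1647 (array([510.6, 400.6]), array([249.4, 242.2]), 86.7)
side pad (array([ 612.3, -218.1]), array([ 97.8, 184.4]), 8.5)
side hook (array([441.7, -13.4]), array([ 21.7, 130.4]), 7.3)
handle top (array([443.5, -39.6]), array([19.1, 66.2]), 7.9) rod [[0.4395 0.0293 0.0508]
 [0.4398 0.0467 0.0493]
 [0.4369 0.0545 0.0575]
 [0.4381 0.0793 0.0319]]
obst near pad 4198 [ 0.5827 -0.4199  0.0605] [0.1885 0.5223]
[[  83.    0.    0.    0.    0.]
 [ 848.  133.    0.    0.    0.]
 [ 242. 2154.    0.    0.    0.]
 [ 398.  338.    2.    0.    0.]]
tray
0.0 87 x [0.4698 0.5634] y med 0.4925382751493268 slope [0.5757 0.1708]
0.008 57 x [0.4616 0.5638] y med 0.4026346477815015 slope [0.3609 0.25  ]
0.016 47 x [0.4608 0.5646] y med 0.4001621554577246 slope [0.2161 0.2977]
0.024 42 x [0.4583 0.5646] y med 0.39907623245166224 slope [0.1792 0.312 ]
0.032 42 x [0.4595 0.5633] y med 0.399475274000309 slope [0.1628 0.32  ]
0.04 47 x [0.4639 0.5637] y med 0.397145824180102 slope [0.0747 0.3617]
0.048 42 x [0.4532 0.5623] y med 0.39593507886288726 slope [-0.0212  0.4083]
block
0.056 44 x [0.4493 0.5724] y med 0.4354063632089701 slope [-0.1078  0.4904]
0.064 59 x [0.4403 0.5789] y med 0.43296277778395953 slope [-0.0952  0.4817]
0.072 49 x [0.4437 0.5755] y med 0.4338536099426995 slope [-0.1015  0.4854]
0.08 27 x [0.4589 0.5726] y med 0.4301072659818046 slope [-0.083   0.4728]
```

View pics/c.png

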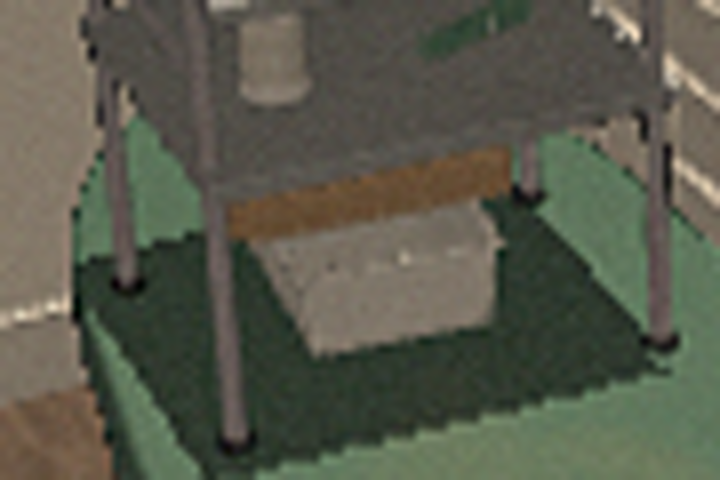

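Crop: block face spans (232,238)–(512,192) at its lower edge; tray's front bottom edge runs (320,355)–(492,322). Back-projecting those.

```bash
cat > m3.py <<'E'
from h import *
np.set_printoptions(precision=4,suppress=True)
f=lambda a:np.array(a)/8+[230,125]-.5*0
print("tray bottom front",at_z("side",f([(320,355),(492,322)]),0)[:,:2])
print("tray rim front",at_z("side",f([(303,277),(497,238)]),.050)[:,:2])
print("block bottom",at_z("side",f([(232,238),(512,192)]),.052)[:,:2])
print("rack front feet",at_z("side",f([(235,440),(662,340)]),0)[:,:2])
D=np.load("pics/side0.npy")
P=cloud("side",np.load("pics/side_tray.npy"),D)
P=P[(P[:,2]>.01)&(P[:,2]<.045)]; rng=np.random.default_rng(0);best=0
for _ in range(3000):
    a=P[rng.choice(len(P),3,False)]; k=np.cross(a[1]-a[0],a[2]-a[0]); k/=np.linalg.norm(k)+1e-12
    if abs(k[1])<.9: continue
    i=abs((P-a[0])@k)<.004
    if i.sum()>best: best=i.sum();B=i
Q=P[B]; A=np.c_[Q[:,0]-.51,Q[:,2]-.03,np.ones(len(Q))]; print("front plane y=",np.linalg.lstsq(A,Q[:,1],rcond=None)[0],best,len(P))
print(arm.observe()["ee_pos"])
C=np.r_[cloud("top",np.ones((400,640),bool),np.load("pics/top0.npy")),cloud("side",np.ones((400,640),bool),D)]
for x0,x1,y0,y1 in((.55,.62,-.42,-.26),(.62,.68,-.42,-.3),(.62,.68,-.3,-.2),(.68,.74,-.3,-.2),(.68,.74,-.2,.0)):
    S=C[(C[:,0]>x0)&(C[:,0]<x1)&(C[:,1]>y0)&(C[:,1]<y1)&(C[:,2]>.03)]; print(x0,x1,y0,y1,len(S),np.percentile(S[:,2],[2,20,50,90]) if len(S) else'')
# IK of the tilted grasps
def tilt(d,th): # horizontal heading d(angle), th from vertical; jaws horizontal
    h=np.array([np.cos(d),np.sin(d),0]); z=np.sin(th)*h-np.array([0,0,np.cos(th)]); y=np.cross([0,0,1.],h); return R.from_matrix(np.c_[np.cross(y,z),y,z]).as_quat()
for th in (40,45,55):
  for s in(0,np.pi):
    for p,d in(((.448,-.06,.05),97),((.50,.25,.11),86),((.50,.25,.06),86),((.48,-.08,.06),86)):
        q=(R.from_quat(tilt(np.radians(d),np.radians(th)))*R.from_euler('z',s)).as_quat()
        r=arm.solve_ik(p,q); print(th,round(s),p,None if r is None else np.round(r,2))
E
python3 m3.py
```

```text
tray bottom front [[0.4644 0.4013]
 [0.5563 0.3891]]
tray rim front [[0.4571 0.3969]
 [0.5603 0.3862]]
block bottom [[0.4397 0.4494]
 [0.5869 0.4245]]
rack front feet [[0.395  0.3445]
 [0.6253 0.3294]]
front plane y= [-0.153  -0.1227  0.396 ] 114 218
[0.1333 0.5078 0.2014]
0.55 0.62 -0.42 -0.26 960 [0.0369 0.0911 0.2179 0.2536]
0.62 0.68 -0.42 -0.3 2300 [0.111  0.2821 0.3426 0.4327]
0.62 0.68 -0.3 -0.2 31 [0.4147 0.4303 0.4476 0.4725]
0.68 0.74 -0.3 -0.2 2195 [0.4756 0.5734 0.6557 0.7344]
0.68 0.74 -0.2 0.0 21 [0.044  0.0527 0.0544 0.0578]
40 0 (0.448, -0.06, 0.05) [-0.7   0.6   1.71  0.46  1.4   2.11]
40 0 (0.5, 0.25, 0.11) [-0.1   0.43  1.79  0.8   1.11  2.67]
40 0 (0.5, 0.25, 0.06) [-0.1   0.52  1.82  0.85  1.03  2.57]
40 0 (0.48, -0.08, 0.06) [-0.73  0.59  1.68  0.54  1.38  2.23]
40 3 (0.448, -0.06, 0.05) [-0.7   0.6   1.71  0.46  1.4  -1.03]
40 3 (0.5, 0.25, 0.11) [-0.1   0.43  1.79  0.8   1.11 -0.47]
40 3 (0.5, 0.25, 0.06) [-0.1   0.52  1.82  0.85  1.03 -0.57]
40 3 (0.48, -0.08, 0.06) [-0.73  0.59  1.68  0.54  1.38 -0.91]
45 0 (0.448, -0.06, 0.05) [-0.72  0.64  1.68  0.49  1.47
[... 239 characters left out ...]
0.49  1.47 -1.06]
45 3 (0.5, 0.25, 0.11) [-0.14  0.46  1.81  0.89  1.15 -0.57]
45 3 (0.5, 0.25, 0.06) [-0.14  0.55  1.83  0.93  1.07 -0.67]
45 3 (0.48, -0.08, 0.06) [-0.76  0.63  1.66  0.58  1.44 -0.95]
55 0 (0.448, -0.06, 0.05) [-0.76  0.74  1.63  0.55  1.6   2.03]
55 0 (0.5, 0.25, 0.11) [-0.21  0.52  1.84  1.03  1.24  2.4 ]
55 0 (0.5, 0.25, 0.06) [-0.21  0.62  1.86  1.07  1.18  2.3 ]
55 0 (0.48, -0.08, 0.06) [-0.8   0.72  1.62  0.65  1.56  2.13]
55 3 (0.448, -0.06, 0.05) [-0.76  0.74  1.63  0.55  1.6  -1.11]
55 3 (0.5, 0.25, 0.11) [-0.21  0.52  1.84  1.03  1.24 -0.74]
55 3 (0.5, 0.25, 0.06) [-0.21  0.62  1.86  1.07  1.18 -0.84]
55 3 (0.48, -0.08, 0.06) [-0.8   0.72  1.62  0.65  1.56 -1.01]
```

```bash
cat >> h.py <<'E'
def tilt(deg,th=45):
    d,th=np.radians(deg),np.radians(th)
    h=np.array([np.cos(d),np.sin(d),0]); z=np.sin(th)*h-np.array([0,0,np.cos(th)]); y=-np.cross([0,0,1.],h)
    return R.from_matrix(np.c_[np.cross(y,z),y,z]).as_quat()
def hookpose(origin,deg,x=-.022,z=.038,th=45): # TCP pose that puts the held hook's underside origin at 'origin', heading deg
    d=np.radians(deg); h=np.array([np.cos(d),np.sin(d),0]); q=tilt(deg,th); zd=R.from_quat(q).as_matrix()[:,2]
    return np.array(origin)+x*h+[0,0,z]+.019*zd, q
def st(): o=arm.observe(); print("t",round(o["time_s"],2),"p",np.round(o["ee_pos"],4),"F",np.round(o["wrist_force"],1),"g",round(o["grip_width"],3))
E
cat > s1.py <<'E'
from h import *
arm.move_straight([.15,.31,.33],speed=.3)
arm.move_to([.34,-.12,.28],tilt(97,20))
p,q=hookpose([.445,-.036,0],97); zd=R.from_quat(q).as_matrix()[:,2]
arm.move_to(p-.1*zd,q); st()
arm.move_straight(p,q,speed=.1); st()
claw.set_gripper(0); st()
p[2]+=.075; arm.move_straight(p,q,speed=.12); st()
for n in("top","side"):
    im,d=imaging.snapshot(n); cv2.imwrite(f"pics/{n}1.png",im); np.save(f"pics/{n}1.npy",d)
    for o in("hook_bar","hook_grip"):
        for x in nets.pinpoint(n,o)[:2]: print(n,o,round(x["p"],2),np.round(x["point"],1),at_z(n,x["point"],{"hook_bar":.08,"hook_grip":.105}[o]))
a=cv2.imread('pics/side1.png')[120:280,200:400]; b=cv2.imread('pics/top1.png')[120:280,230:430]
cv2.imwrite('pics/d.png',cv2.resize(np.hstack([a,b]),None,fx=2,fy=2,interpolation=2))
E
python3 s1.py
```

```text
t 6.58 p [ 0.455  -0.1147  0.0964] F [0.1 0.5 0.3] g 1.004
t 7.73 p [ 0.4464 -0.045   0.0248] F [ 0.9 -1.   0.1] g 1.002
t 8.31 p [ 0.4461 -0.0446  0.0247] F [0.9 0.  1.6] g 0.285
t 9.08 p [ 0.4458 -0.0443  0.0991] F [ 0.1 -0.5 -2.9] g 0.285
top hook_bar 0.83 [293.8 216.5] [[0.42722967 0.08602081 0.08      ]]
top hook_bar 0.27 [207.3 165. ] [[0.4936575  0.46538465 0.08      ]]
top hook_grip 0.74 [327.9 220.8] [[ 0.44376651 -0.02768074  0.105     ]]
top hook_grip 0.48 [380.  255.6] [[ 0.3956769 -0.2219522  0.105    ]]
side hook_bar 0.72 [292.6 193.5] [[0.42082406 0.07876423 0.08      ]]
side hook_grip 0.53 [314.1 205.1] [[ 0.43809946 -0.05369575  0.105     ]]
```

View pics/d.png

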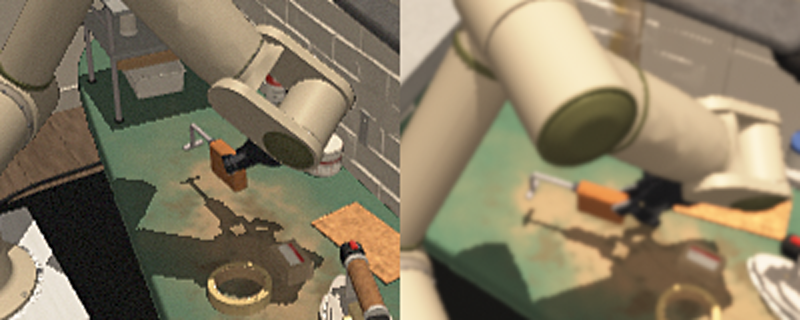

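The hook is held level, with the bar within a few mm of prediction. The wrist bulges toward +x, so I'll check its clearance to the cans at the rack pose.

```bash
cat > m4.py <<'E'
from h import *
np.set_printoptions(precision=3,suppress=True)
o=arm.observe(); p0=np.array(o["ee_pos"]); R0=R.from_quat(o["eef_rot"]).as_matrix()
C=[]
for n in("top","side"):
    a,b=np.load(f"pics/{n}0.npy"),np.load(f"pics/{n}1.npy"); C.append(cloud(n,(abs(a-b)>.03)&(b>0),b))
C=np.vstack(C); C=C[(C[:,2]>.03)&(C[:,0]>.3)&(np.linalg.norm(C-p0,axis=1)<.4)]
T=(C-p0)@R0
print("present: x max by z band",[(round(z,2),C[(abs(C[:,2]-z)<.02)].max(0)) for z in np.arange(.08,.44,.04) if (abs(C[:,2]-z)<.02).sum()>3])
for hd in(97,90,84):
    h=np.array([np.cos(np.radians(hd)),np.sin(np.radians(hd)),0])
    for bar in((.512,.420),(.50,.25),(.495,.10)):
        p,q=hookpose(np.r_[bar,.056]-.12*h,hd); W=T@R.from_quat(q).as_matrix().T+p
        r=[]
        for nm,c,rad,top in(("white",(.662,.172),.026,.187),("black",(.658,.094),.024,.18),("jar",(.662,.008),.035,.057)):
            d=np.hypot(W[:,0]-c[0],W[:,1]-c[1])-rad; lo=W[d<.02]; r.append((nm,"minz over",lo[:,2].min() if len(lo) else None,"mind below",d[W[:,2]<top+.02].min()))
        S=W[(W[:,2]>.13)&(W[:,1]>.25)]; print(hd,bar,r,"max y z>.13",W[W[:,2]>.13][:,1].max(),"ik",np.round(arm.solve_ik(p,q),2))
E
python3 m4.py
```

```text
present: x max by z band [(np.float64(0.08), array([0.461, 0.341, 0.1  ])), (np.float64(0.12), array([0.489, 0.09 , 0.14 ])), (np.float64(0.16), array([ 0.491, -0.02 ,  0.18 ])), (np.float64(0.2), array([ 0.475, -0.095,  0.22 ])), (np.float64(0.24), array([0.471, 0.296, 0.26 ])), (np.float64(0.28), array([0.602, 0.304, 0.3  ])), (np.float64(0.32), array([ 0.542, -0.159,  0.34 ])), (np.float64(0.36), array([ 0.528, -0.159,  0.38 ])), (np.float64(0.4), array([ 0.494, -0.144,  0.42 ]))]
97 (0.512, 0.42) [('white', 'minz over', None, 'mind below', np.float64(0.08989595404182721)), ('black', 'minz over', np.float64(0.2804443196554166), 'mind below', np.float64(0.078147517710588)), ('jar', 'minz over', None, 'mind below', np.float64(0.04605898918739998))] max y z>.13 0.6409465821390476 ik [-0.04  0.63  1.6   0.84  1.22 -0.59]
97 (0.5, 0.25) [('white', 'minz over', None, 'mind below', np.float64(0.05815923350417851)), ('black', 'minz over', None, 'mind below', np.float64(0.07328069507407606)), ('jar', 'minz over', None, 'mind below', np.float64(0.12187347639275081))] max y z>.13 0.470946582
[... 1571 characters left out ...]
 z>.13 0.644779290128517 ik [-0.05  0.5   1.83  0.97  1.03 -0.57]
84 (0.5, 0.25) [('white', 'minz over', None, 'mind below', np.float64(0.06325673765118334)), ('black', 'minz over', None, 'mind below', np.float64(0.03453827182337641)), ('jar', 'minz over', None, 'mind below', np.float64(0.07261575445889577))] max y z>.13 0.47477929012851694 ik [-0.42  0.48  1.87  0.8   1.22 -0.77]
84 (0.495, 0.1) [('white', 'minz over', None, 'mind below', np.float64(0.13378096982836077)), ('black', 'minz over', None, 'mind below', np.float64(0.11282542069380608)), ('jar', 'minz over', None, 'mind below', np.float64(0.0402273317273172))] max y z>.13 0.3247792901285169 ik [-0.69  0.55  1.75  0.64  1.39 -0.88]
```

```bash
cat >> h.py <<'E'
def barpose(bar,h,hd=84):
    d=np.radians(hd); return hookpose(np.r_[bar,h]-.12*np.array([np.cos(d),np.sin(d),0]),hd)
E
cat > s2.py <<'E'
from h import *
p,q=barpose((.497,.26),.063); arm.move_to(p,q); st()
p,q=barpose((.512,.420),.063); arm.move_straight(p,q,speed=.12); st()
for n in("top","side"):
    im,d=imaging.snapshot(n); cv2.imwrite(f"pics/{n}2.png",im); np.save(f"pics/{n}2.npy",d)
    for x in nets.pinpoint(n,"hook_bar")[:2]: print(n,round(x["p"],2),np.round(x["point"],1),at_z(n,x["point"],.068))
    print("expected px",proj(n,[.512,.420,.068]))
a=cv2.imread('pics/side2.png')[100:220,220:380]; b=cv2.imread('pics/top2.png')[120:240,160:320]
cv2.imwrite('pics/e.png',cv2.resize(np.vstack([a,b]),None,fx=2.5,fy=2.5,interpolation=2))
E
python3 s2.py
```

```text
t 10.13 p [0.484  0.1313 0.0877] F [-0.6 -0.  -2.2] g 0.288
t 11.62 p [0.4987 0.2916 0.0875] F [-0.2  0.2 -1.2] g 0.289
expected px [[221.50842771 168.09533694]]
side 0.4 [277.5 149.2] [[0.51450028 0.42851996 0.068     ]]
expected px [[277.7688639  150.19448025]]
```

View pics/e.png

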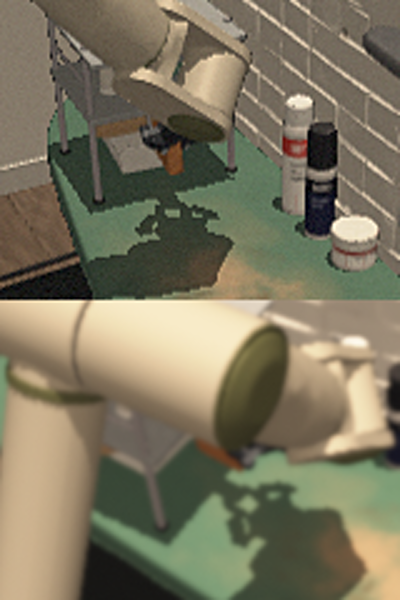

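The view shows the hook handle in front of the tray and the bar hidden. I'll lower in steps while watching the force, then start the drag.

```bash
cat > s3.py <<'E'
from h import *
F0=np.array(arm.observe()["wrist_force"]); ok=True
for h in(.053,.045,.037,.029,.022):
    p,q=barpose((.512,.420),h); arm.move_straight(p,q,speed=.05)
    F=np.array(arm.observe()["wrist_force"])-F0; print(h,np.round(F,1))
    if abs(F[2])>3: ok=False; print("contact"); break
if ok:
    for y in(.412,.404,.396,.386,.376):
        p,q=barpose((.512-(.42-y)*.07,y),.022); arm.move_straight(p,q,speed=.05)
        print(y,np.round(np.array(arm.observe()["wrist_force"])-F0,1))
    im,d=imaging.snapshot("side"); cv2.imwrite("pics/side3.png",im)
    for o in("tray","block"):
        for x in nets.masks_of("side",o)[:1]: P=cloud("side",x["mask"],d); print(o,round(x["p"],2),np.percentile(P,[3,97],0).round(3))
st()
E
python3 s3.py
```

```text
0.053 [-0.7 -0.5  0.3]
0.045 [-1.  -0.1  0.2]
0.037 [-0.8 -1.3 -0. ]
0.029 [-1.   0.   0.4]
0.022 [-0.4 -1.3  0.6]
0.412 [-0.8  0.   0.8]
0.404 [-0.9 -0.   0.4]
0.396 [0.7 0.1 0.7]
0.386 [-0.4 -1.6 -0. ]
0.376 [-0.8 -0.6  0.3]
tray 0.55 [[ 0.452  0.359 -0.003]
 [ 0.538  0.485  0.054]]
block 0.69 [[ 0.558 -0.311  0.   ]
 [ 0.667 -0.128  0.012]]
t 15.17 p [0.4955 0.2481 0.0466] F [-0.   0.3 -1.3] g 0.288
```

Tray is following the hook. Dragging the rest of the way.

```bash
cat > s4.py <<'E'
from h import *
for y in(.23,.088):
    p,q=barpose((.512-(.42-y)*.07,y),.022); arm.move_straight(p,q,speed=.09); st()
for n in("side","top"):
    im,d=imaging.snapshot(n); cv2.imwrite(f"pics/{n}4.png",im); np.save(f"pics/{n}4.npy",d)
    for o in("tray","block"):
        for x in nets.pinpoint(n,o)[:1]: print(n,o,round(x["p"],2),at_z(n,x["point"],.052 if o=="block" else 0))
        for x in nets.masks_of(n,o)[:1]: P=cloud(n,x["mask"],d); print(n,o,round(x["p"],2),np.percentile(P,[3,97],0).round(3).tolist())
a=cv2.imread('pics/side4.png')[120:270,210:410]; b=cv2.imread('pics/top4.png')[120:270,190:390]
cv2.imwrite('pics/f.png',cv2.resize(np.hstack([a,b]),None,fx=2,fy=2,interpolation=2))
E
python3 s4.py
```

```text
t 16.94 p [0.4853 0.1022 0.0466] F [ 0.5  0.8 -1.6] g 0.288
t 18.68 p [ 0.4754 -0.0398  0.0466] F [-0.5  0.1 -1.6] g 0.287
side tray 0.68 [[0.50660221 0.17010676 0.        ]]
side tray 0.67 [[0.435, 0.074, -0.002], [0.517, 0.238, 0.051]]
side block 0.74 [[0.49065602 0.15298902 0.052     ]]
side block 0.55 [[0.41, 0.114, 0.051], [0.479, 0.169, 0.087]]
top tray 0.93 [[0.50011491 0.15971381 0.        ]]
top tray 0.83 [[0.436, 0.077, -0.001], [0.551, 0.216, 0.054]]
top block 0.58 [[0.414, 0.114, 0.061], [0.554, 0.165, 0.091]]
```

View pics/f.png

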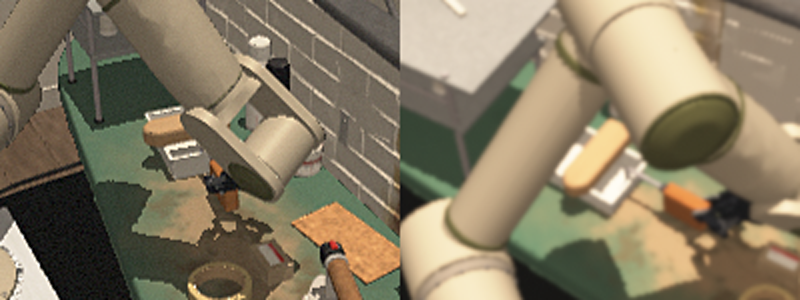

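Tray is out in front with the block still across it (side crop ~165,130; top crop ~600,160). Next: unhook, stand the hook up and release.

```bash
cat > s5.py <<'E'
from h import *
p,q=barpose((.4896,.096),.022); arm.move_straight(p,q,speed=.06)
p,q=barpose((.4896,.096),.066); arm.move_straight(p,q,speed=.08); st()
p,q=barpose((.515,.048),.066); arm.move_straight(p,q,speed=.12)
p,q=barpose((.515,.048),.012); arm.move_straight(p,q,speed=.1); st()
F0=arm.observe()["wrist_force"][2]
for h in(.007,.004,.002,.0005,-.001,-.0025):
    p,q=barpose((.515,.048),h); arm.move_straight(p,q,speed=.03); f=arm.observe()["wrist_force"][2]-F0; print(h,round(f,1))
    if f>2.5: break
claw.set_gripper(1.0); arm.sleep(.2); st()
zd=R.from_quat(q).as_matrix()[:,2]; arm.move_straight(p-.13*zd,q,speed=.12)
arm.move_to([.34,-.05,.30],down(np.pi/2-np.pi)); st()
for n in("side","top"):
    im,d=imaging.snapshot(n); cv2.imwrite(f"pics/{n}5.png",im); np.save(f"pics/{n}5.npy",d)
    for o in("tray","block","hook","pad"):
        for x in nets.pinpoint(n,o)[:1]: print(n,o,"pt",round(x["p"],2),at_z(n,x["point"],.052 if o=="block" else 0))
        for x in nets.masks_of(n,o)[:1]: 
            P=cloud(n,x["mask"],d); print(n,o,round(x["p"],2),np.percentile(P,[3,97],0).round(3).tolist())
            if o in("block","hook"):
                z=.078 if o=="block" else .055; T=P[abs(P[:,2]-z-.006)<.007]
                if len(T)>10: print("   rect",cv2.minAreaRect((T[:,:2]*1000).astype(np.float32)))
a=cv2.imread('pics/side5.png')[120:270,210:410]; b=cv2.imread('pics/top5.png')[120:270,190:390]
cv2.imwrite('pics/g.png',cv2.resize(np.hstack([a,b]),None,fx=2,fy=2,interpolation=2))
E
python3 s5.py
```

```text
t 20.16 p [ 0.476  -0.0318  0.0905] F [-0.1  0.1 -1.9] g 0.287
t 21.45 p [ 0.5017 -0.0799  0.0368] F [-0.6 -0.2 -2. ] g 0.289
0.007 0.2
0.004 -0.1
0.002 0.3
0.0005 0.8
-0.001 9.6
t 23.58 p [ 0.5016 -0.0799  0.0236] F [1.3 0.8 0.2] g 0.999
t 26.53 p [ 0.3401 -0.0501  0.2997] F [0.2 1.2 0.4] g 1.0
side tray pt 0.75 [[0.49768381 0.17345598 0.        ]]
side tray 0.81 [[0.436, 0.071, -0.002], [0.545, 0.242, 0.055]]
side block pt 0.93 [[0.489427   0.12781477 0.052     ]]
side block 0.93 [[0.413, 0.106, 0.057], [0.557, 0.162, 0.088]]
   rect ((486.87078857421875, 138.86767578125), (61.79035568237305, 157.5927276611328), 84.73194885253906)
side hook pt 0.74 [[ 0.50161651 -0.07748374  0.        ]]
side hook 0.88 [[0.486, -0.116, 0.0], [0.534, 0.048, 0.061]]
   rect ((504.80633544921875, -50.79340362548828), (131.8349151611328, 24.732952117919922), 82.41765594482422)
side pad pt 0.76 [[ 0.62078721 -0.20372535  0.        ]]
side pad 0.87 [[0.565, -0.307, 0.002], [0.661, -0.13, 0.011]]
top tray pt 0.85 [[0.4923668  0.16634815 0.        ]]
top block pt 0.97 [[0.49242759 0.1569607  0.052     ]]
top block 0.6 [[0.413, 0.116, 0.059], [0.552, 0.168, 0.09]]
   rect ((486.8794250488281, 142.92855834960938), (54.230655670166016, 151.1654052734375), 83.06961059570312)
top hook pt 0.83 [[ 0.49760441 -0.07227159  0.        ]]
top hook 0.79 [[0.489, -0.109, 0.003], [0.541, 0.049, 0.063]]
   rect ((510.357177734375, -36.553375244140625), (150.35174560546875, 28.511999130249023), 80.8487319946289)
top pad pt 0.68 [[ 0.61182619 -0.21196907  0.        ]]
top pad 0.72 [[0.564, -0.3, 0.002], [0.665, -0.123, 0.013]]
```

View pics/g.png

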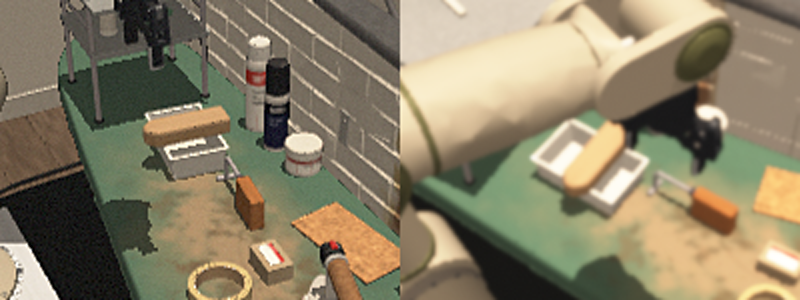

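Hook stands at about (.50,−.075) and the block lies across the tray at (.486,.140). I'll grasp the block, and first check overhead clearance at the pad.

```bash
cat > m5.py <<'E'
from h import *
from scipy.spatial import cKDTree
np.set_printoptions(precision=3,suppress=True)
o=arm.observe(); p0=np.array(o["ee_pos"]); j1=o["q"][0]
A=[];B=[]
for n in("top","side"):
    a,b=np.load(f"pics/{n}0.npy"),np.load(f"pics/{n}5.npy"); A.append(cloud(n,a>0,a)); B.append(cloud(n,(abs(a-b)>.04)&(b>0),b))
A=np.vstack(A);B=np.vstack(B)
A=A[(A[:,0]>.5)&(A[:,0]<.9)&(A[:,1]>-.5)&(A[:,1]<.05)&(A[:,2]>.2)&(A[:,2]<.8)]; 
B=B[(np.linalg.norm(B-p0,axis=1)<.45)&(B[:,2]>p0[2]+.03)]; B=B[cKDTree(B).query(B,k=8)[0][:,-1]<.012]
print(len(B),"robot top rel",B.max(0)-p0,B.min(0)-p0)
A=A[cKDTree(A).query(A,k=8)[0][:,-1]<.015]
for yaw in(7.5,-172.5):
    for z in(.03,.15):
        P=np.array([.614,-.215,z]); q=arm.solve_ik(P,down(np.radians(yaw))); 
        if q is None: print(yaw,z,None); continue
        W=R.from_euler('z',q[0]-j1).apply(B-p0)+P; d,i=cKDTree(A).query(W); k=d.argmin(); print(yaw,z,np.round(q,2),"min d",d[k],"robot pt",W[k],"obst",A[i[k]])
for yaw in(84,-96):
    q=arm.solve_ik([.486,.14,.056],down(np.radians(yaw))); print(yaw,None if q is None else np.round(q,2))
E
python3 m5.py
```

```text
18906 robot top rel [0.063 0.279 0.366] [-0.323 -0.077  0.03 ]
7.5 0.03 [-0.52  0.75  1.27 -0.    1.12 -0.65] min d 0.04412919202894932 robot pt [ 0.619 -0.291  0.325] obst [ 0.65  -0.323  0.328]
7.5 0.15 [-0.52  0.63  1.15 -0.    1.36 -0.65] min d 0.04618521447516462 robot pt [ 0.625 -0.285  0.434] obst [ 0.667 -0.305  0.433]
-172.5 0.03 [-0.52  0.75  1.27 -0.    1.12  2.49] min d 0.04412919202894932 robot pt [ 0.619 -0.291  0.325] obst [ 0.65  -0.323  0.328]
-172.5 0.15 [-0.52  0.63  1.15 -0.    1.36  2.49] min d 0.04618521447516462 robot pt [ 0.625 -0.285  0.434] obst [ 0.667 -0.305  0.433]
84 [ 0.05  0.44  1.73 -0.    0.97 -1.42]
-96 [ 0.05  0.44  1.73 -0.    0.97  1.72]
```

```bash
cat > s6.py <<'E'
from h import *
q=down(np.radians(84)); qp=down(np.radians(7.5))
arm.move_to([.486,.140,.16],q); arm.move_straight([.486,.140,.056],q,speed=.1); st()
claw.set_gripper(0); st()
arm.move_straight([.486,.140,.09],q,speed=.06); arm.move_straight([.48,.12,.21],q,speed=.15); st()
arm.move_to([.56,-.12,.21],qp); arm.move_straight([.614,-.214,.12],qp,speed=.12); st()
im,d=imaging.snapshot("side"); cv2.imwrite("pics/side6.png",im); x=nets.masks_of("side","block")[:1]
for x in x:
    P=cloud("side",x["mask"],d); print("block",round(x["p"],2),np.percentile(P,[3,97],0).round(3).tolist())
cv2.imwrite('pics/h.png',cv2.resize(im[120:320,250:510],None,fx=2,fy=2,interpolation=2))
E
python3 s6.py
```

```text
t 30.76 p [0.4864 0.14   0.0566] F [-0.5  0.3  0. ] g 0.998
t 31.52 p [0.4861 0.14   0.0561] F [-0.4  0.3  2.1] g 0.002
t 33.2 p [0.4796 0.1201 0.209 ] F [-0.1  0.1  0.4] g -0.001
t 35.52 p [ 0.6142 -0.2137  0.1207] F [-0.5  0.3 -0.3] g 0.0
block 0.84 [[0.414, 0.106, 0.056], [0.558, 0.157, 0.088]]
```

View pics/h.png

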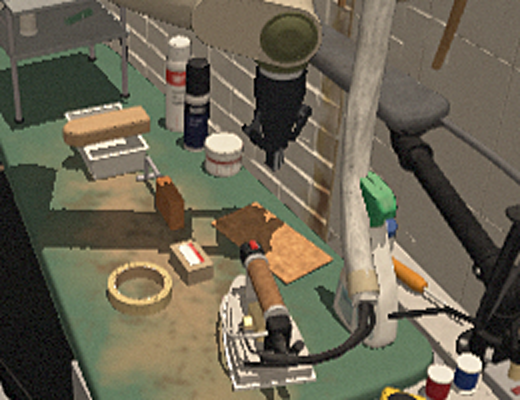

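The grasp missed: the fingers closed fully and the block is still on the tray, apparently unmoved. I'll compare before and after, then look at the gripper at the grasp pose before closing.

```bash
cat > s7.py <<'E'
from h import *
q=down(np.radians(84)); qp=down(np.radians(7.5))
arm.move_straight([.56,-.12,.21],qp,speed=.2); claw.set_gripper(1)
arm.move_to([.486,.140,.20],q)
def look(k):
    for n in("side","top"):
        im,d=imaging.snapshot(n); cv2.imwrite(f"pics/{n}{k}.png",im); np.save(f"pics/{n}{k}.npy",d)
        for x in nets.masks_of(n,"block")[:1]:
            P=cloud(n,x["mask"],d); T=P[abs(P[:,2]-.084)<.007]; print(n,round(x["p"],2),np.median(P,0).round(4), [np.round(v,1) for v in cv2.minAreaRect((T[:,:2]*1000).astype(np.float32))] if len(T)>9 else'')
        for x in nets.masks_of(n,"tray")[:1]: P=cloud(n,x["mask"],d); print(n,"tray",np.percentile(P,[3,97],0).round(3).tolist())
look(7)
arm.move_straight([.486,.140,.088],q,speed=.1); st(); o=arm.observe(); print(R.from_quat(o["eef_rot"]).as_matrix().round(3).tolist())
look(8)
a=cv2.imread('pics/side8.png')[130:230,250:370]; b=cv2.imread('pics/top8.png')[130:230,240:360]
cv2.imwrite('pics/i.png',cv2.resize(np.vstack([a,b]),None,fx=3,fy=3,interpolation=2))
E
python3 s7.py
```

```text
side 0.62 [0.4839 0.1233 0.0803] [array([486.4, 137.2]), array([ 55.3, 159.1]), np.float64(81.7)]
side tray [[0.436, 0.069, -0.002], [0.541, 0.238, 0.051]]
top 0.88 [0.4831 0.1383 0.0844] [array([489. , 142.6]), array([ 55. , 159.2]), np.float64(82.6)]
top tray [[0.439, 0.078, -0.002], [0.555, 0.244, 0.054]]
t 39.88 p [0.4863 0.14   0.0885] F [-0.1  0.5 -0.5] g 0.999
[[-0.995, 0.105, 0.001], [0.105, 0.995, 0.0], [-0.001, 0.0, -1.0]]
side 0.41 [ 0.4982 -0.075   0.0401] 
side tray [[0.436, 0.071, -0.001], [0.541, 0.241, 0.053]]
top 0.97 [0.4662 0.1416 0.084 ] [array([477. , 144.5]), array([ 53.4, 133. ]), np.float64(83.9)]
top tray [[0.437, 0.078, -0.001], [0.557, 0.246, 0.062]]
```

View pics/i.png

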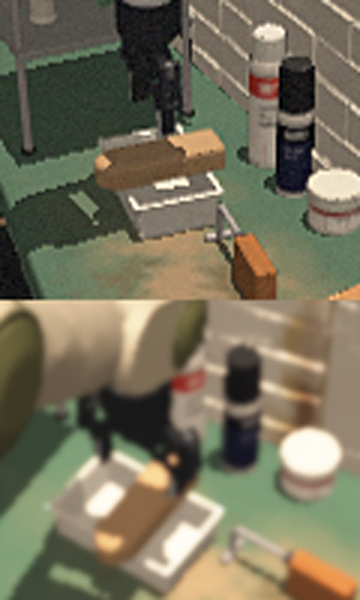

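Fingers straddle the block correctly in the picture (near finger ~(185,480) lower half, block ~(140,510)). The first grasp was evidently too shallow, since open pads sit 13 mm back. I'll retry deeper and lift only if the grip width confirms.

```bash
cat > s8.py <<'E'
from h import *
q=down(np.radians(84))
arm.move_straight([.486,.141,.046],q,speed=.08); st()
claw.set_gripper(.7); st()
claw.set_gripper(0); st()
for n in("side","top"):
    im,d=imaging.snapshot(n); cv2.imwrite(f"pics/{n}9.png",im); np.save(f"pics/{n}9.npy",d)
a=cv2.imread('pics/side9.png')[130:230,250:370]; b=cv2.imread('pics/top9.png')[130:230,240:360]
cv2.imwrite('pics/j.png',cv2.resize(np.vstack([a,b]),None,fx=3,fy=3,interpolation=2))
E
python3 s8.py
```

```text
t 40.85 p [0.4862 0.141  0.0463] F [ 1.1 -0.4 -0. ] g 0.997
t 41.23 p [0.4861 0.141  0.0462] F [ 0.9 -0.1 -0.9] g 0.702
t 41.51 p [0.4861 0.1411 0.0469] F [-3.2 -0.4  8.9] g 0.569
```

Grip width 0.569 confirms the block is held. Lift and carry, with checks.

```bash
cat > s9.py <<'E'
from h import *
q=down(np.radians(84)); qp=down(np.radians(7.5))
arm.move_straight([.486,.141,.085],q,speed=.05); st()
if arm.observe()["grip_width"]<.4: raise SystemExit("lost")
arm.move_straight([.48,.12,.21],q,speed=.15); st()
arm.move_to([.56,-.12,.21],qp); arm.move_straight([.614,-.214,.10],qp,speed=.12); st()
for n in("side","top"):
    im,d=imaging.snapshot(n); cv2.imwrite(f"pics/{n}10.png",im)
    for x in nets.masks_of(n,"block")[:1]: P=cloud(n,x["mask"],d); print(n,"block",round(x["p"],2),np.percentile(P,[3,50,97],0).round(3).tolist())
    for x in nets.masks_of(n,"tray")[:1]: P=cloud(n,x["mask"],d); print(n,"tray",np.percentile(P,[3,97],0).round(3).tolist())
a=cv2.imread('pics/side10.png')[130:280,270:470]; b=cv2.imread('pics/top10.png')[130:280,270:470]
cv2.imwrite('pics/k.png',cv2.resize(np.hstack([a,b]),None,fx=2,fy=2,interpolation=2))
E
python3 s9.py
```

```text
t 42.54 p [0.4858 0.141  0.0847] F [-0.2  0.2 -2.9] g 0.56
t 43.54 p [0.4796 0.1201 0.2091] F [-0.7  0.1 -2.3] g 0.564
t 45.97 p [ 0.6142 -0.2137  0.1007] F [-0.6  1.2 -2.4] g 0.558
side block 0.95 [[0.581, -0.299, 0.109], [0.602, -0.253, 0.135], [0.638, -0.173, 0.141]]
side tray [[0.438, 0.072, -0.002], [0.552, 0.239, 0.051]]
top block 0.67 [[0.583, -0.29, 0.114], [0.6, -0.231, 0.137], [0.638, -0.147, 0.143]]
top tray [[0.44, 0.079, -0.001], [0.555, 0.241, 0.054]]
```

View pics/k.png

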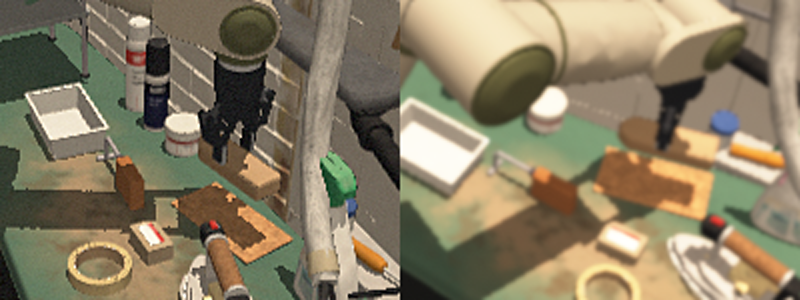

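Block is held level above the pad, about 6 mm too far toward −y, so I'll correct that. The tray and hook stand empty and upright. Lowering with force feedback.

```bash
cat > s10.py <<'E'
from h import *
qp=down(np.radians(7.5)); x,y=.614,-.208
arm.move_straight([x,y,.03],qp,speed=.1); arm.move_straight([x,y,.012],qp,speed=.04); arm.sleep(.2)
F0=arm.observe()["wrist_force"][2]
for z in np.arange(.0105,-.004,-.0012):
    arm.move_straight([x,y,z],qp,speed=.02); f=arm.observe()["wrist_force"][2]-F0; print(round(z,4),round(f,1),end='; ')
    if f>2.5: break
claw.set_gripper(1); arm.sleep(.2); st()
arm.move_straight([x,y,.13],qp,speed=.12); arm.move_to([.40,-.08,.30],qp); st()
for n in("side","top"):
    im,d=imaging.snapshot(n); cv2.imwrite(f"pics/{n}11.png",im)
    for o in("block","pad","tray","hook","can_white","can_black","jar","box"):
        for m in nets.masks_of(n,o)[:1]:
            P=cloud(n,m["mask"],d); print(n,o,round(m["p"],2),np.percentile(P,[3,97],0).round(3).tolist())
            if o=="block":
                T=P[P[:,2]>.033]; print(cv2.minAreaRect((T[:,:2]*1000).astype(np.float32)),np.median(T[:,2]))
a=cv2.imread('pics/side11.png')[130:280,270:470]; b=cv2.imread('pics/top11.png')[130:280,270:470]
cv2.imwrite('pics/l.png',cv2.resize(np.hstack([a,b]),None,fx=2,fy=2,interpolation=2))
E
python3 s10.py
```

```text
0.0105 -0.5; 0.0093 -1.1; 0.0081 -0.1; 0.0069 -0.8; 0.0057 0.1; 0.0045 -0.2; 0.0033 -0.1; 0.0021 8.1; t 50.58 p [ 0.614  -0.208   0.0021] F [0.  0.1 0.5] g 0.998
t 52.95 p [ 0.4004 -0.0804  0.2994] F [0.2 0.3 0.6] g 0.999
side block 0.8 [[0.581, -0.294, 0.012], [0.637, -0.151, 0.044]]
((596.0670166015625, -259.13262939453125), (231.52584838867188, 109.71626281738281), 66.32948303222656) 0.040133125549974724
side pad 0.72 [[0.559, -0.313, 0.001], [0.661, -0.132, 0.011]]
side tray 0.98 [[0.438, 0.072, -0.002], [0.551, 0.241, 0.051]]
side hook 0.91 [[0.486, -0.116, 0.001], [0.533, 0.047, 0.062]]
side can_white 0.83 [[0.635, 0.15, 0.009], [0.672, 0.183, 0.185]]
side can_black 0.86 [[0.633, 0.072, 0.012], [0.668, 0.104, 0.178]]
side jar 0.64 [[0.628, -0.025, 0.002], [0.689, 0.035, 0.058]]
side box 0.78 [[0.441, -0.248, -0.002], [0.5, -0.179, 0.034]]
top block 0.84 [[0.584, -0.284, 0.016], [0.637, -0.141, 0.047]]
((612.9008178710938, -209.73422241210938), (55.210208892822266, 157.33990478515625), 8.115264892578125) 0.04141291775919431
top pad 0.59 [[0.564, -0.304, 0.002], [0.659, -0.128, 0.013]]
top tray 0.61 [[0.44, 0.079, -0.001], [0.556, 0.242, 0.054]]
top hook 0.7 [[0.489, -0.108, 0.007], [0.527, 0.048, 0.063]]
top can_white 0.73 [[0.637, 0.155, 0.004], [0.664, 0.194, 0.076]]
top can_black 0.73 [[0.632, 0.078, 0.003], [0.659, 0.117, 0.118]]
top jar 0.58 [[0.464, -0.069, 0.005], [0.68, 0.001, 0.278]]
top box 0.58 [[0.444, -0.241, 0.001], [0.495, -0.174, 0.037]]
```

View pics/l.png

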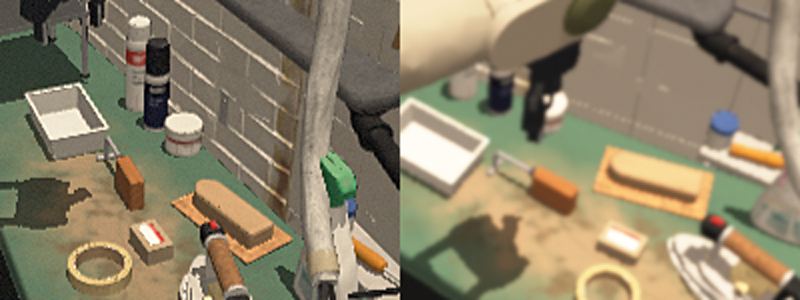

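```bash
python3 -c "
from h import *
print(ticket.sign_off()); st()"
```

```text
the job is handed in; nothing more can be done
None
the job is handed in; nothing more can be done
```

The job is handed in at about 53 s of the 72 s allowed. Sign-off gives no verdict.

**What I did:** I gripped the hook from behind at a 45° tilt and reached in under the rack over the tray's front wall. I lowered the bar into the tray with no contact force and dragged the tray out to about 0.12 m in front of the rack, with the block still across it. I then unhooked, stood the hook on the board, released it, and moved the block to the cork plate.

**Last checks:**

| Item | Result |
|---|---|
| Block on plate | centre about 3 mm from the plate's along each axis; lengths aligned within about 0.03 rad; top at about 41 mm, so lying flat |
| Tray and hook | both upright on the board |
| Cans, jar and box | back where they were in the side view, within noise |
| Tape and bottle | only checked by eye; look unmoved |

**What failed or disagreed:**
- **First block grasp:** the fingers shut completely with no grip, and the block stayed on the tray. I noticed only after carrying the empty gripper to the plate. Reaching 10 mm deeper worked, with the grip confirmed by width before lifting. I don't fully understand the miss, because the fingers were correctly placed on either side of the block.
- **Last side-view block outline:** the rectangle fit was spoiled by stray pixels, so the block figures come from the top camera. The picture itself agreed with them.
- **Last top-view jar outline:** it was mixed up with the gripper, so the side view was used for the jar.

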